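Fit the cup head to a vortex mixer

TASK

Change over the vortex mixer: first turn its speed knob anticlockwise back to the zero stop, so that it cannot start when the head is pressed. Then take the cup head (the narrow one with the hollow rubber top) from the bench, put it upright over the mixer's drive stud, turn it by its knurled collar until the hidden keyways underneath drop over the drive pins, and push it down fully home against the sprung rubber boot. Finish while still holding it pressed home, ready for its locking screw to be tightened, and leave the platform head and the tube racks where they are.

Things in the scene. Friction and masses are not known exactly. Their poses are not given: they have to be found in the camera images.
- mixer: Vortex mixer, grey casting 215 x 130 mm, fixed to the bench. Origin under its middle at bench level; x points from its front (control panel, towards the robot) to its back, z up. The flat deck at its back is 110 mm above the bench; the control panel in front of the deck slopes down to the front at 20 deg.
- knob_grip (a point): On the axis of the round black fluted speed knob, 14 mm above the panel's face. Knob 34 mm diameter, 24 mm tall (top 10 mm beyond this point), with at least 25 mm free all round. z is its axis, out of the panel: 20 deg off vertical, leaning to the mixer's front. The frame turns with the knob, which bears a white pointer line.
- speed_knob (a joint): Angle of the speed knob, rad: 0 at the solid zero stop (white line at the first long white mark of the dial, lower left of the knob seen from the front), growing clockwise seen from above, to 4.71 at full. Friction 0.04 N m; stays where it is left.
- seat (a point): On the vertical axis of the drive stud, at its steel shoulder (30 mm diameter, 12 mm above the deck, 122 mm above the bench), where the head's underside sits when fully home. Axes as the mixer's. Round it is a sprung black rubber boot, 46 mm outer diameter; its top ring is 5 mm above this point when free and takes about 5 N to start down, 9 N at shoulder level.
- pin_ring (a point): On the stud's axis, 9 mm above the seat: level of the tops of the three steel drive pins, 5 mm diameter, sticking out level at 120 deg spacing to 15 mm from the axis. A head out of line with them rests here. The stud's post is 18 mm diameter, its coned tip 18 mm above this point. It stands at any angle about its axis (not told, not this frame's) and is stiff to turn, 0.3 N m.
- cup_head: Cup head, loose, upright on the bench: aluminium collar, knurled side, 52 mm diameter, 30 mm tall, under a hollow black rubber cup 48 mm across; 48 mm tall in all, 0.14 to 0.22 kg. Origin: centre of its underside, z up. Collar and cup are round, so it can be gripped from any side; 25 mm free all round.
- keyways (a point): Mouth of the bore in the cup head's underside (at its origin): bore 20.4 mm wide, 30 mm deep, and from it three hidden keyways at 120 deg spacing, 8.4 mm wide, 10.5 mm deep, out to 17 mm from the axis, not seen from outside. Turning at most 120 deg one way brings them over the pins (within 6 deg); the head then drops 4 mm onto the boot and has 5 mm more to be pushed.
- platform_head: The other head, not wanted: the same knurled collar under a flat black disc 76 mm across, 43 mm tall, loose. Origin at the centre of its underside. The two heads stand one on each side of the mixer, either way round.
- microtube_rack: Low yellow rack for small tubes, 100 x 200 mm, 28 mm tall (41 mm with tubes), behind the mixer on the right. Origin under its centre.
- tube_rack: Green rack with three red-capped tubes, 70 x 150 mm, 85 mm tall with the tubes, behind the mixer on the left. Origin under its centre.

How it is judged:
By the outcome, as a careful person would: the job done as asked, in the order asked, and still so for the second after the job is handed in, while the arm keeps its last pose, push and grip.
It also fails if it takes over 58 s, if anything falls off the work surface, if the arm or the gripper's body presses on something with over 40 N, if the wrist force passes 120 N, or if a joint passes its speed limit or range.

ROBOT

A 6-joint arm with a two-finger parallel gripper is mounted at the origin on the work surface. World frame = base frame: x ahead of the robot, y to its left, z up, the work surface at z = 0. Lengths are in mm, angles in degrees, forces in N, time in s.
With the tool pointing down it reaches from about 325 to 875 mm from the base axis. Payload 4.4 kg.
Tool frame: the origin (TCP) lies midway between the tips of the shut fingers; the grasp point (between the pads) lies bot.grip_point_offset behind it (bot.grip_point_offset is the distance from the TCP to the grasp point, in mm); z points along the fingers, y is the direction in which the jaws open and shut (so a half turn about z gives the same grasp; the last joint's range is limited). The gripper opens to 85 mm and grips with 20 to 120 N. Pads are 22 mm wide; open, the fingers measure 114 mm over their backs; the gripper's body (76 mm by 85 mm) begins 54 mm behind the grasp point. The pads swing forward as they close: fully open they stand 13 mm farther back than shut.
Start: joints at [-78.237, 11.837, 88.321, -0, 79.842, -8.623], TCP at [200.284, -538.993, 231.282] pointing down, gripper open.
Joint ranges: [-156.59, 156.59], [-49.26, 127.26], [12.9, 141.05], [-63.56, 243.56], [4.71, 150.69], [-161.64, 161.64]. Speed limits (degrees/s): [159.86, 159.86, 180, 180, 180, 180].

INTERFACE

Orientations are given as [roll, pitch, yaw] about the fixed x, y, z axes, in that order (R = Rz(yaw) Ry(pitch) Rx(roll)).
In Python, from station import bot, vision, job gives the robot as it stands.
- The arm moves only by the shell command python3 -m inch 'ROWS' [FORCE]. ROWS is JSON, one flat list of numbers, 7 for each row, row after row: the opening in per cent of the stroke, from 0 (shut) to 100 (fully open), then the shift along the tool's x, y, z in m, then the turn, a rotation vector about the tool's x, y, z in degrees. In form: [claw, dx, dy, dz, wx, wy, wz, claw, dx, dy, dz, wx, wy, wz, ...]. A call has exactly 10 rows; each row shifts and turns the commanded pose from where the row before left it, along the tool's axes as they then stand; what a row does not reach is not made up. A row lasts 1/10 s, in which the tool goes at most 50 mm and 8.59 degrees, less where a joint would pass 70% of its speed; a pose out of reach is approached as far as the arm can. A call is refused whole if a number of a shift passes 0.05 or a number of a turn 8.59, either way. A call with a gripper value outside its range is refused whole. The fingers move at their own pace and stop on an object; FORCE is the grip in N (left out, the last holds). Time passes only in rows, so rows that do not move let the fingers close, or fill a call up. It gives the time, the measured TCP pose, the force and the opening at its end, in the units of the state.
- bot.get_state(): the state, without advancing time (a new reading comes with each control period).
- vision.get_image(name): name is "scene" or "top" or "wrist"; returns a dict with "img" (420x560x3 uint8, blue, green, red), "range_z" (420x560 float32, mm along the optical axis (not along the pixel's ray), 0 where there is no reading), "fx", "fy", "cx", "cy" (pixels), "pose" (4x4, takes a point from camera to world coordinates); the wrist camera has in their place "hand_eye" (4x4, takes a point from camera to tool coordinates, whose origin is the TCP and whose axes are the flange's). Camera axes: x right, y down, z forward; pixel columns grow to the right and rows downward; lengths in mm; the calibration is good to about 2 mm. A picture is of the moment at which its call begins: read the wrist's pose just before it.
- job.job_done(): hands the job in, once; it reports no verdict.
The state is a dict: "time": time; "joint_positions": joint angles; "qvel": joint speeds; "tau": joint torques, N m; "tool_pos": TCP position; "tcp_rot": TCP orientation; "ft_force": force on the tool from outside, world axes, zero at the start; "torque": the same for the moment, N m; "gripper_width": finger opening in mm.
Only numpy, scipy, OpenCV 4.12 (cv2) and the standard library are available. Lean on these libraries where they do the work, as an engineer would, in place of code of your own. Each camera call takes 0.05 s, during which the arm holds its last target. There are 200 camera calls.

## Working session

There is one attempt and no reset: what is moved stays moved. The work goes in short steps, Python scripts to look and compute and a shell command to move; the robot and the scene stay as the last step left them, time stands still between calls to the robot, and variables do not carry over. Pictures are saved under pics/ and viewed, about 8 in all and at most 12, crops included, and the job is handed in when it is done.

```bash
ls; mkdir -p pics; python3 - <<'E'
from station import bot, vision, job
import cv2,numpy as np
print(bot.get_state(), bot.grip_point_offset)
for n in ["scene","top"]:
    d=vision.get_image(n); cv2.imwrite(f"pics/{n}1.png",d["img"]); np.savez(f"pics/{n}1.npz",**d)
    print(n,d["fx"],d["fy"],d["cx"],d["cy"],np.round(d["pose"],3).tolist())
E
```

```text
pics
{'time': 0.0, 'joint_positions': array([-7.82372008e+01,  1.18845846e+01,  8.84059815e+01, -7.86547944e-04,
        7.98419843e+01, -8.62369121e+00]), 'qvel': array([-0.01332831,  0.03232727, -0.01223278,  0.03095678, -0.03224914,
       -0.01128739]), 'tau': array([ 2.29076257e-03, -3.83033967e+01, -2.91595602e+01, -9.56374674e-05,
        1.04634266e-02,  1.29660933e-06]), 'tool_pos': array([ 200.12243265, -538.23152547,  230.11265827]), 'tcp_rot': array([-1.79868832e+02, -1.91100031e-02,  2.03866082e+01]), 'ft_force': array([-0.68444598, -0.1076291 ,  0.45591569]), 'torque': array([0.03114689, 0.01194582, 0.02003322]), 'gripper_width': 85.07943799473826} 18.700000000000003
scene 392.06024538247124 392.06024538247124 276.5770559270251 212.52362845034423 [[0.68, 0.456, -0.575, 1169.907], [0.734, -0.411, 0.541, -532.269], [0.01, -0.79, -0.614, 701.031], [0.0, 0.0, 0.0, 1.0]]
top 440.7395124657685 440.7395124657685 279.10095897791183 205.51963101539593 [[-0.074, -0.976, 0.203, 356.793], [-0.997, 0.073, -0.011, 15.455], [-0.004, -0.204, -0.979, 1076.484], [0.0, 0.0, 0.0, 1.0]]
```

View pics/top1.png

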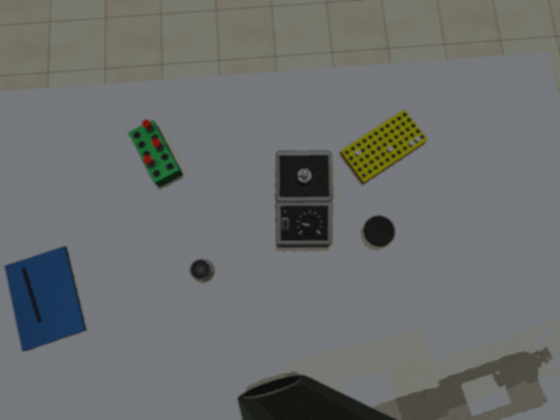

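View pics/scene1.png

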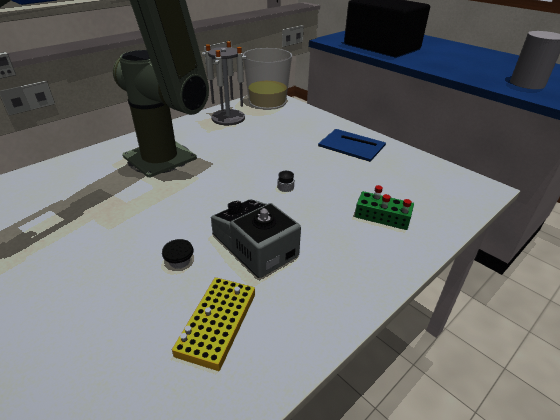

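The top view shows the mixer around (304,198), with the stud at about (304,175) and the knob at about (305,224). The cup head is at (202,270) and the platform head at (379,231). Next I'll measure these points and zoom in on the mixer.

```bash
cat > h.py <<'E'
import numpy as np,cv2
def load(n):
    return dict(np.load(f"pics/{n}.npz"))
def pt(d,u,v,z=None,pose=None):
    P=d["pose"] if pose is None else pose
    r=np.array([(u-d["cx"])/d["fx"],(v-d["cy"])/d["fy"],1.0])
    if z is None:
        s=float(np.median(d["range_z"][int(round(v))-1:int(round(v))+2,int(round(u))-1:int(round(u))+2]))
    else: s=(z-P[2,3])/(P[:3,:3]@r)[2]
    return P[:3,:3]@(r*s)+P[:3,3]
def cloud(d,pose=None):
    P=d["pose"] if pose is None else pose
    v,u=np.mgrid[:420,:560]; z=d["range_z"].astype(float)
    c=np.stack([(u-d["cx"])/d["fx"]*z,(v-d["cy"])/d["fy"]*z,z],-1)
    return c@P[:3,:3].T+P[:3,3]
E
python3 - <<'E'
from h import *
d=load("top1")
c=cloud(d); z=c[...,2]; ok=d["range_z"]>0
print("bench",np.median(z[200:260,100:180]))
def blob(name,r,lo,hi):
    y0,y1,x0,x1=r; m=ok[y0:y1,x0:x1]&(z[y0:y1,x0:x1]>lo)&(z[y0:y1,x0:x1]<hi)
    p=c[y0:y1,x0:x1][m]; print(name,len(p),p.mean(0).round(1),p.min(0).round(1),p.max(0).round(1))
    return p
blob("cup",(250,290,180,225),8,60)
blob("cuptop",(250,290,180,225),40,60)
blob("plat",(205,260,355,405),30,60)
p=blob("deck",(145,200,270,340),104,116)
r=cv2.minAreaRect(p[:,:2].astype(np.float32)); print(r)
blob("stud",(165,190,290,320),126,175)
blob("studtip",(165,190,290,320),142,175)
for u,v in [(202,270),(379,231),(304,175),(305,224),(304,160)]: print(u,v,pt(d,u,v).round(1))
im=cv2.resize(d["img"][140:260,265:345],None,fx=5,fy=5,interpolation=cv2.INTER_CUBIC)
cv2.imwrite("pics/mix1.png",cv2.convertScaleAbs(im,alpha=1.8))
E
```

```text
bench -0.4055633134587424
cup 439 [433.6 195.2  37.8] [407.7 170.8   8.1] [458.8 221.1  51.4]
cuptop 172 [435.3 199.7  45.6] [411.1 174.3  40. ] [458.1 221.1  51.4]
plat 795 [ 493.7 -227.8   42.7] [ 457.4 -265.5   30.9] [ 532.6 -191.5   50.1]
deck 2406 [623.8 -56.8 110.3] [ 564.2 -124.3  104.1] [686.5  10.3 116. ]
((625.2760620117188, -57.385276794433594), (128.3220672607422, 115.45734405517578), 85.58161926269531)
stud 162 [619.4 -55.5 134.5] [598.1 -78.5 126.1] [642.3 -35.5 153.2]
studtip 50 [620.3 -56.6 146.2] [612.1 -64.2 142.1] [628.3 -48.3 153.2]
202 270 [432.8 195.4  35.1]
379 231 [ 492.5 -227.1   43.2]
304 175 [614.5 -54.4 144.7]
305 224 [511.9 -49.7 107.9]
304 160 [659.3 -60.  110.7]
```

View pics/mix1.png

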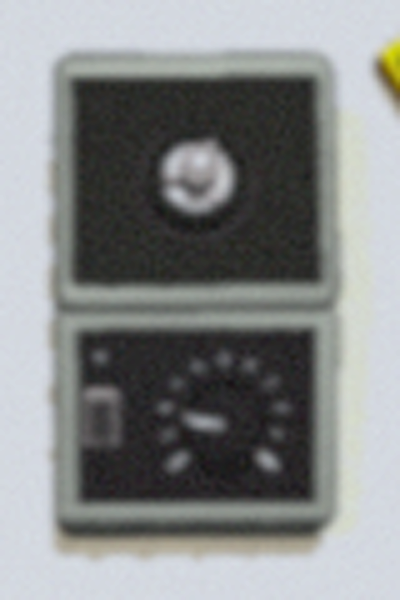

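The deck measures 110.3 mm high and 128×115 mm, which fits the description. The pointer sits just above left of the knob, about 55–60° from zero. Next I'll plan a wrist look over the mixer.

```bash
cat >> h.py <<'E'
from scipy.spatial.transform import Rotation as Ro
def Rdown(yaw): return Ro.from_euler("xyz",[180,0,yaw],degrees=True).as_matrix()
def Rknob(m,a): # tool along -knob axis (lean 20 deg to mixer's front), mixer yaw m, tool yaw a rel. mixer
    return (Ro.from_euler("z",m,degrees=True)*Ro.from_euler("y",-20,degrees=True)*Ro.from_euler("z",a,degrees=True)*Ro.from_euler("x",180,degrees=True)).as_matrix()
def cur(s): return np.array(s["tool_pos"]),Ro.from_euler("xyz",s["tcp_rot"],degrees=True).as_matrix()
def rows(p0,R0,p1,R1,N):
    w=Ro.from_matrix(R0.T@R1).as_rotvec()/N
    S=sum(Ro.from_rotvec(w*k).as_matrix() for k in range(N))
    d=np.linalg.solve(S,R0.T@(p1-p0))
    print(N,"rows: shift m",(d/1000).round(5),"turn deg",np.degrees(w).round(3))
    R=R0.copy();p=p0.copy();path=[]
    for k in range(N):
        p=p+R@d;R=R@Ro.from_rotvec(w).as_matrix();path.append(p)
    print("path mid",np.array(path)[[N//4,N//2,3*N//4,-1]].round(0).tolist())
E
python3 - <<'E'
from h import *
from station import bot,vision
d=vision.get_image("wrist"); print(d["fx"],d["cx"],d["cy"],d["hand_eye"].round(3))
p0,R0=np.array([200.284,-538.993,231.282]),Rdown(20.39)
for N in (16,20): rows(p0,R0,np.array([490,-57,330.]),Rdown(-10),N)
E
```

```text
317.36262552685923 275.50552602630734 211.56672708823095 [[-1.00000e-03 -9.49000e-01 -3.17000e-01  8.11030e+01]
 [ 1.00000e+00 -1.00000e-03 -0.00000e+00  2.50000e-01]
 [-0.00000e+00 -3.17000e-01  9.49000e-01 -1.42888e+02]
 [ 0.00000e+00  0.00000e+00  0.00000e+00  1.00000e+00]]
16 rows: shift m [ 0.02148 -0.02834 -0.00617] turn deg [-0.    -0.     1.899]
path mid [[263.0, -373.0, 262.0], [332.0, -249.0, 287.0], [417.0, -135.0, 311.0], [490.0, -57.0, 330.0]]
20 rows: shift m [ 0.01711 -0.02273 -0.00494] turn deg [-0.   -0.    1.52]
path mid [[260.0, -379.0, 261.0], [328.0, -254.0, 286.0], [412.0, -140.0, 310.0], [490.0, -57.0, 330.0]]
```

```bash
python3 -m inch '[100,0.0215,-0.0283,-0.0062,0,0,1.9, 100,0.0215,-0.0283,-0.0062,0,0,1.9, 100,0.0215,-0.0283,-0.0062,0,0,1.9, 100,0.0215,-0.0283,-0.0062,0,0,1.9, 100,0.0215,-0.0283,-0.0062,0,0,1.9, 100,0.0215,-0.0283,-0.0062,0,0,1.9, 100,0.0215,-0.0283,-0.0062,0,0,1.9, 100,0.0215,-0.0283,-0.0062,0,0,1.9, 100,0.0215,-0.0283,-0.0062,0,0,1.9, 100,0.0215,-0.0283,-0.0062,0,0,1.9]' 40
python3 -m inch '[60,0.0215,-0.0283,-0.0062,0,0,1.9, 60,0.0215,-0.0283,-0.0062,0,0,1.9, 60,0.0215,-0.0283,-0.0062,0,0,1.9, 60,0.0215,-0.0283,-0.0062,0,0,1.9, 60,0.0215,-0.0283,-0.0062,0,0,1.9, 60,0.0215,-0.0283,-0.0062,0,0,1.9, 60,0,0,0,0,0,0, 60,0,0,0,0,0,0, 60,0,0,0,0,0,0, 60,0,0,0,0,0,0]'
python3 - <<'E'
from h import *
from station import bot,vision
s=bot.get_state(); d=vision.get_image("wrist"); p,R=cur(s)
T=np.eye(4);T[:3,:3]=R;T[:3,3]=p; d["pose"]=T@d["hand_eye"]
np.savez("pics/w1.npz",**d); cv2.imwrite("pics/w1.png",d["img"]); print(p,s["tcp_rot"])
E
```

```text
time: 1.15
tool_pos: [352.3, -217.8, 293.4]
tcp_rot: [-180.0, -0.0, 1.3]
ft_force: [0.1, -1.0, 0.7]
gripper_width: 85.4
time: 2.15
tool_pos: [489.6, -58.5, 330.1]
tcp_rot: [180.0, 0.1, -10.1]
ft_force: [-0.3, 0.2, -0.3]
gripper_width: 51.3
[489.64641602 -58.48697885 330.06502037] [ 1.79990516e+02  5.52657090e-02 -1.00978871e+01]
```

View pics/w1.png

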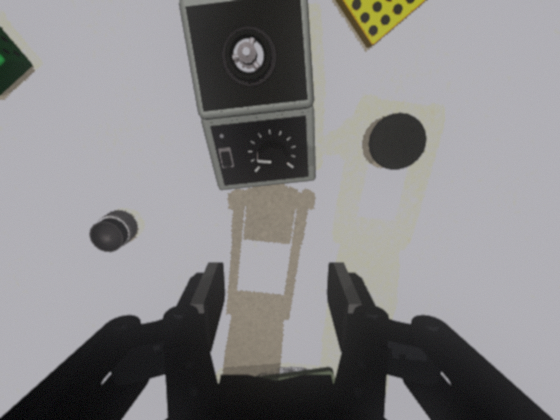

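The wrist view shows the stud at (246,52), the knob at about (272,152) with its pointer towards (262,161), the cup at (113,232) and the platform head at (397,140). Next I'll fit positions from the range data.

```bash
cat > m.py <<'E'
from h import *
def mixer(d,show=True):
    c=cloud(d); ok=d["range_z"]>0; X=c[ok]
    near=(abs(X[:,0]-620)<75)&(abs(X[:,1]+57)<75)
    dk=X[near&(abs(X[:,2]-110)<5)]
    r=cv2.minAreaRect(dk[:,:2].astype(np.float32)); print("deck",r, np.median(dk[:,2]))
    B=d["img"]; 
    for nm,lo,hi in [("stud tip>140",140,160),("z126-134",126,134),("z>136",136,160)]:
        p=X[(np.hypot(X[:,0]-620,X[:,1]+57)<32)&(X[:,2]>lo)&(X[:,2]<hi)]
        print(nm,len(p),p.mean(0).round(1),((p.min(0)+p.max(0))/2).round(1) if len(p) else "")
    return X
def knob(X,m):
    cm,sm=np.cos(np.radians(m)),np.sin(np.radians(m))
    n=np.array([-np.sin(np.radians(20))*cm,-np.sin(np.radians(20))*sm,np.cos(np.radians(20))])
    q=X[(abs(X[:,0]-520)<38)&(abs(X[:,1]+57)<50)&(X[:,2]>70)]
    h=q@n; hist,e=np.histogram(h,bins=np.arange(h.min(),h.max(),1)); 
    h0=e[hist.argmax()]+.5; h0=np.median(h[abs(h-h0)<2]); t=h-h0
    k=q[(t>19)&(t<29)]; print("panel h",h0,"knob top n",len(k),np.median((k@n)-h0),"mean",k.mean(0).round(1))
    k0=k.mean(0); k0=k0-n*(k0@n-h0); print("knob foot on panel",k0.round(1))
    return k0,n
E
python3 - <<'E'
from m import *
d=load("w1"); X=mixer(d); knob(X,-4.4)
c=cloud(d); ok=d["range_z"]>0
q=X[(np.hypot(X[:,0]-435,X[:,1]-196)<45)&(X[:,2]>10)]
for lo,hi in((10,25),(25,32),(32,44),(44,52),(10,52)):
    p=q[(q[:,2]>lo)&(q[:,2]<hi)]; print("cup",lo,hi,len(p),p.mean(0).round(1),((p.min(0)+p.max(0))/2).round(1),(p.max(0)-p.min(0)).round(1))
print("bench",np.median(X[(X[:,2]<15)&(X[:,1]>100),2]))
# pointer: white pixels on knob
im=cv2.cvtColor(d["img"],cv2.COLOR_BGR2GRAY)
cv2.imwrite("pics/crop1.png",cv2.convertScaleAbs(cv2.resize(d["img"][110:190,205:320],None,fx=6,fy=6,interpolation=cv2.INTER_CUBIC),alpha=1.5))
E
```

```text
deck ((622.3490600585938, -54.71955871582031), (128.82760620117188, 114.19168853759766), 85.68515014648438) 110.88221912140864
stud tip>140 323 [620.8 -54.7 146.1] [621.3 -54.4 146.1]
z126-134 746 [621.6 -54.9 127.7] [621.6 -54.5 129.6]
z>136 333 [620.7 -54.8 145.9] [621.3 -54.4 144. ]
panel h -98.8338017088628 knob top n 647 23.926239818863806 mean [512.  -58.9 107.4]
knob foot on panel [520.1 -59.5  85.2]
cup 10 25 194 [445.2 182.5  17.8] [436.9 194.6  17.5] [50.4 42.7 14.9]
cup 25 32 200 [443.  185.9  29. ] [435.8 195.6  28.6] [52.8 43.2  6.8]
cup 32 44 632 [435.7 200.7  37.7] [437.9 197.3  38. ] [44.9 46.5 11.9]
cup 44 52 342 [435.4 202.   47.3] [435.2 200.2  47.2] [48.5 48.4  6.4]
cup 10 52 1368 [438.  196.3  36. ] [435.8 198.8  30.2] [52.8 51.2 40.4]
bench 0.2283570216355315
```

View pics/crop1.png

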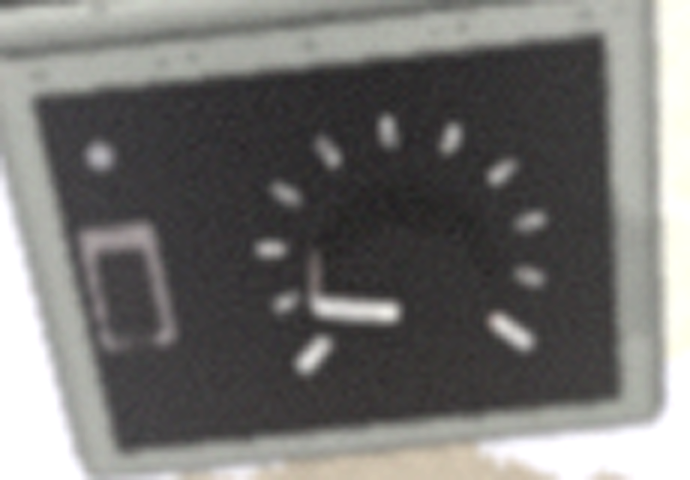

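The dial marks are 27° apart and the pointer sits at mark 2 or slightly past it, so the knob reads about 57°. The knob foot is at (520.1,-59.5,85.2) and its height measures 23.9 mm against the given 24, which agrees. Now the approach.

```bash
python3 - <<'E'
from h import *
m=-4.35
f=np.array([520.1,-59.5,85.2]); R1=Rknob(m,-30); n=-R1[:,2]; print(n)
p0,R0=np.array([489.65,-58.5,330.1]),Rdown(-10.1)
rows(p0,R0,f+n*50,R1,10)
E
```

```text
[-0.34103489  0.02594185  0.93969262]
10 rows: shift m [-0.00169  0.00062  0.01986] turn deg [0.618 1.918 2.4  ]
path mid [[486.0, -59.0, 270.0], [489.0, -59.0, 211.0], [495.0, -58.0, 171.0], [503.0, -58.0, 132.0]]
```

```bash
python3 -m inch '[60,-0.0017,0.0006,0.0199,0.62,1.92,2.4, 60,-0.0017,0.0006,0.0199,0.62,1.92,2.4, 60,-0.0017,0.0006,0.0199,0.62,1.92,2.4, 60,-0.0017,0.0006,0.0199,0.62,1.92,2.4, 60,-0.0017,0.0006,0.0199,0.62,1.92,2.4, 60,-0.0017,0.0006,0.0199,0.62,1.92,2.4, 60,-0.0017,0.0006,0.0199,0.62,1.92,2.4, 60,-0.0017,0.0006,0.0199,0.62,1.92,2.4, 60,-0.0017,0.0006,0.0199,0.62,1.92,2.4, 60,-0.0017,0.0006,0.0199,0.62,1.92,2.4]'
python3 - <<'E'
from h import *
from station import bot,vision
m=-4.35
f=np.array([520.1,-59.5,85.2]); R1=Rknob(m,-30); n=-R1[:,2]
p,R=cur(bot.get_state()); rows(p,R,f+n*5,R1,8)
E
```

```text
time: 3.2
tool_pos: [503.6, -58.0, 131.7]
tcp_rot: [-169.6, -17.3, -36.0]
ft_force: [0.1, 0.0, -0.6]
gripper_width: 51.4
8 rows: shift m [-3.00e-05  5.00e-05  5.54e-03] turn deg [-0.005 -0.016 -0.013]
path mid [[509.0, -58.0, 116.0], [513.0, -59.0, 106.0], [517.0, -59.0, 95.0], [518.0, -59.0, 90.0]]
```

```bash
python3 -m inch '[60,0,0,0.0055,0,0,0, 60,0,0,0.0055,0,0,0, 60,0,0,0.0055,0,0,0, 60,0,0,0.0055,0,0,0, 60,0,0,0.0055,0,0,0, 60,0,0,0.0055,0,0,0, 60,0,0,0.0055,0,0,0, 60,0,0,0.0055,0,0,0, 0,0,0,0,0,0,0, 0,0,0,0,0,0,0]' 30
python3 -m inch '[0,0,0,0,0,0,0, 0,0,0,0,0,0,0, 0,0,0,0,0,0,0, 0,0,0,0,0,0,0, 0,0,0,0,0,0,-7, 0,0,0,0,0,0,-7, 0,0,0,0,0,0,-7, 0,0,0,0,0,0,-7, 0,0,0,0,0,0,-7, 0,0,0,0,0,0,-7]' 30
python3 -c "from station import bot; print(bot.get_state())"
```

```text
time: 4.2
tool_pos: [517.5, -59.4, 90.0]
tcp_rot: [-170.0, -17.2, -35.7]
ft_force: [-4.9, -7.6, 1.0]
gripper_width: 32.8
time: 5.2
tool_pos: [517.6, -58.6, 90.1]
tcp_rot: [175.6, -19.4, 8.8]
ft_force: [-3.6, -2.0, 0.4]
gripper_width: 32.9
{'time': 5.2, 'joint_positions': array([-19.02928358,   4.41541543, 118.28268139,   7.98122708,
        38.31713362,  57.48751711]), 'qvel': array([-1.64076675e-02,  3.95501804e-02, -6.18157004e-02,  1.57463460e-01,
        6.65974718e-02, -6.92331270e+01]), 'tau': array([  1.4624434 , -27.73893356, -25.56947172,   0.97527277,
        -1.90340526,   0.95593225]), 'tool_pos': array([517.63812238, -58.57372373,  90.05748674]), 'tcp_rot': array([175.56905947, -19.37444896,   8.80064199]), 'ft_force': array([-3.55438486, -2.01456652,  0.365506  ]), 'torque': array([-0.3936773 ,  0.69205679, -0.18460437]), 'gripper_width': 32.89391229487359}
```

```bash
python3 -m inch '[0,0,0,0,0,0,-5, 0,0,0,0,0,0,-5, 0,0,0,0,0,0,-5, 0,0,0,0,0,0,-4, 0,0,0,0,0,0,-3, 0,0,0,0,0,0,-3, 0,0,0,0,0,0,0, 0,0,0,0,0,0,0, 0,0,0,0,0,0,0, 0,0,0,0,0,0,0]' 30
python3 -c "from station import bot; s=bot.get_state(); print(s['torque'],s['tau'][5],s['joint_positions'])"
```

```text
time: 6.2
tool_pos: [519.0, -56.9, 90.6]
tcp_rot: [167.8, -16.0, 34.4]
ft_force: [2.5, 4.3, -2.5]
gripper_width: 32.8
[ 0.96959156 -0.17013437  0.34425797] 0.01491548668127507 [-18.89416774   4.43532641 118.21836741   8.23906356  38.25284908
  32.79269452]
```

```bash
python3 -m inch '[60,0,0,0,0,0,0, 60,0,0,0,0,0,0, 60,0,0,0,0,0,0, 60,0,0,-0.012,0,0,0, 60,0,0,-0.012,0,0,0, 60,0,0,-0.012,0,0,0, 60,0,0,-0.012,0,0,0, 60,0,0,-0.012,0,0,0, 60,0,0,0,0,0,0, 60,0,0,0,0,0,0]'
python3 - <<'E'
from h import *
from station import bot,vision
s=bot.get_state(); d=vision.get_image("wrist"); p,R=cur(s)
T=np.eye(4);T[:3,:3]=R;T[:3,3]=p; d["pose"]=T@d["hand_eye"]
np.savez("pics/w2.npz",**d); cv2.imwrite("pics/w2.png",cv2.convertScaleAbs(d["img"],alpha=1.5)); print(p,s["tcp_rot"])
E
```

```text
time: 7.2
tool_pos: [498.7, -56.8, 147.8]
tcp_rot: [167.6, -15.9, 34.5]
ft_force: [-0.3, -0.2, -0.7]
gripper_width: 51.1
[498.7445452  -56.84712976 147.8214574 ] [167.56819605 -15.91799909  34.4809205 ]
```

View pics/w2.png

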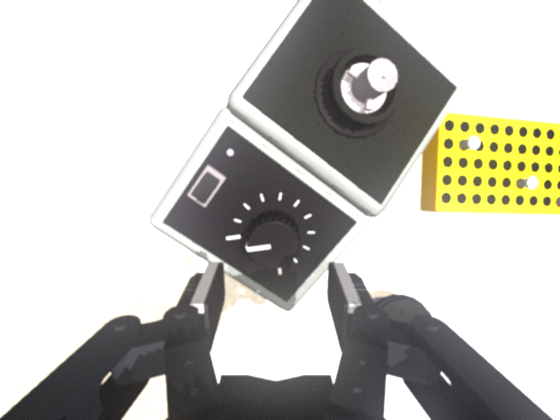

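The pointer runs from (271,246) to (247,249) and the zero mark is at about (233,238). Because the two lie at different heights, I'll cast both onto their own planes to remove the parallax.

```bash
python3 - <<'E'
from m import *
d=load("w2"); X=cloud(d)[d["range_z"]>0]; k0,n=knob(X,-4.35)
g=cv2.cvtColor(d["img"],cv2.COLOR_BGR2GRAY).astype(int)
P=d["pose"]; e1=Rknob(-4.35,0)[:,0]; e2=np.cross(n,e1)  # e1 mixer back along panel, e2 left
def on(u,v,h):
    r=P[:3,:3]@np.array([(u-d["cx"])/d["fx"],(v-d["cy"])/d["fy"],1]); q0=k0+n*h
    return P[:3,3]+r*((q0-P[:3,3])@n)/(r@n)
mask=((g>85)).astype(np.uint8); roi=np.zeros_like(mask); roi[188:278,222:320]=1
nc,l,st,ce=cv2.connectedComponentsWithStats(mask*roi)
for i in range(1,nc):
    if 6<st[i,4]<400:
        v,u=np.nonzero(l==i); h=24 if abs(ce[i]-[259,248]).max()<8 else 0
        Q=np.array([on(a,b,h)-k0 for a,b in zip(u,v)]); q=np.c_[Q@e1,Q@e2]; c=q.mean(0)
        w,V=np.linalg.eigh(np.cov(q.T)); ax=V[:,1]*np.sign(V[:,1]@c)
        print(ce[i].round(0),st[i,4],"h",h,"pos",c.round(1),"r",np.hypot(*c).round(1),"ang(ccw from back)",np.degrees(np.arctan2(c[1],c[0])).round(1),"axis",np.degrees(np.arctan2(ax[1],ax[0])).round(1))
mixer(d)
E
```

```text
panel h -98.76283715302647 knob top n 2123 23.89510596662069 mean [511.3 -57.7 107.3]
knob foot on panel [519.4 -58.3  85. ]
[317. 190.] 33 h 0 pos [40.5 -6.4] r 41.0 ang(ccw from back) -9.0 axis -89.2
[262. 197.] 35 h 0 pos [13.9 20.3] r 24.6 ang(ccw from back) 55.5 axis 54.1
[280. 196.] 34 h 0 pos [22.1 11. ] r 24.6 ang(ccw from back) 26.5 axis 27.1
[296. 203.] 33 h 0 pos [24.9 -1. ] r 24.9 ang(ccw from back) -2.3 axis 0.8
[246. 206.] 35 h 0 pos [ 2.6 25.1] r 25.2 ang(ccw from back) 84.2 axis 83.1
[308. 216.] 32 h 0 pos [ 22.4 -13.1] r 25.9 ang(ccw from back) -30.4 axis -24.8
[237. 220.] 33 h 0 pos [-10.   24.3] r 26.2 ang(ccw from back) 112.3 axis 110.2
[311. 232.] 27 h 0 pos [ 14.3 -22.5] r 26.7 ang(ccw from back) -57.6 axis -52.8
[233. 237.] 82 h 0 pos [-22.3  19.3] r 29.5 ang(ccw from back) 139.1 axis 136.7
[258. 248.] 162 h 24 pos [-8.5  5.9] r 10.4 ang(ccw from back) 145.1 axis 132.5
[306. 247.] 30 h 0 pos [  2.8 -27.3] r 27.4 ang(ccw from back) -84.2 axis -84.0
[295. 260.] 19 h 0 pos [ -9.8 -27.3] r 29.0 ang(ccw from back) -109.8 axis -103.1
[231. 271.] 226 h 0 pos [-45.6   4.6] r 45.8 ang(ccw from back) 174.3 axis 92.5
[315. 273.] 93 h 0 pos [ -9.2 -45.7] r 46.7 ang(ccw from back) -101.4 axis -176.7
[280. 271.] 28 h 0 pos [-23.7 -23.6] r 33.5 ang(ccw from back) -135.1 axis -138.9
deck ((624.62060546875, -54.23023986816406), (127.15972900390625, 120.5189437866211), 86.07521057128906) 110.92237713709804
stud tip>140 889 [618.8 -53.4 145.7] [621.5 -54.4 145.4]
z126-134 1820 [617.7 -52.4 127.9] [620.9 -54.3 130. ]
z>136 1019 [618.3 -53.1 144.7] [621.3 -54.3 143.4]
```

```bash
python3 - <<'E'
from m import *
from h import *
d0=load("w2")
n=-Rknob(-4.35,0)[:,2]; k0=np.array([519.6,-59.0,85.1]); e1=Rknob(-4.35,0)[:,0]; e2=np.cross(n,e1)
for nm,box in (("w1",(156,168,252,275)),("w2",(240,256,242,275))):
    d=load(nm); P=d["pose"]; g=cv2.cvtColor(d["img"],cv2.COLOR_BGR2GRAY).astype(int)
    v0,v1,u0,u1=box; v,u=np.nonzero(g[v0:v1,u0:u1]>110); u+=u0;v+=v0
    q=[]
    for a,b in zip(u,v):
        r=P[:3,:3]@np.array([(a-d["cx"])/d["fx"],(b-d["cy"])/d["fy"],1]); Q=P[:3,3]+r*((k0+n*24-P[:3,3])@n)/(r@n)-k0; q.append([Q@e1,Q@e2])
    q=np.array(q); c=q.mean(0); w,V=np.linalg.eigh(np.cov(q.T)); ax=V[:,1]*np.sign(V[:,1]@c)
    print(nm,len(q),c.round(1),np.degrees(np.arctan2(c[1],c[0])).round(1),np.degrees(np.arctan2(ax[1],ax[0])).round(1),np.sqrt(w).round(2))
    t=(q-c)@ax; print(q[t.argmin()].round(1),q[t.argmax()].round(1))
E
```

```text
w1 33 [-0.5 10. ] 93.0 89.8 [2.04 4.49]
[-0.7  2.1] [-6.9 18. ]
w2 138 [-8.7  6.5] 143.5 133.7 [1.14 4.68]
[-2.6  1.3] [-13.3  13.2]
```

Initially the pointer was at about 85–90° on the dial, and after a 67° turn it sits at 133–135°, against the zero mark at 135°. So it reached the stop and the grip slipped past it. Now the cup: one centring squeeze at yaw 60, then a second at −30.

```bash
python3 - <<'E'
from h import *
from station import bot
p,R=cur(bot.get_state()); c=np.array([435.3,198.5,0])
rows(p,R,c+[0,0,120],Rdown(60),12)
E
```

```text
12 rows: shift m [ 0.01126 -0.01914  0.00152] turn deg [ 1.302 -1.069 -2.249]
path mid [[492.0, 32.0, 138.0], [477.0, 96.0, 130.0], [455.0, 159.0, 124.0], [435.0, 199.0, 120.0]]
```

```bash
python3 -m inch '[60,0.0113,-0.0191,0.0015,1.3,-1.07,-2.25, 60,0.0113,-0.0191,0.0015,1.3,-1.07,-2.25, 60,0.0113,-0.0191,0.0015,1.3,-1.07,-2.25, 60,0.0113,-0.0191,0.0015,1.3,-1.07,-2.25, 60,0.0113,-0.0191,0.0015,1.3,-1.07,-2.25, 85,0.0113,-0.0191,0.0015,1.3,-1.07,-2.25, 85,0.0113,-0.0191,0.0015,1.3,-1.07,-2.25, 85,0.0113,-0.0191,0.0015,1.3,-1.07,-2.25, 85,0.0113,-0.0191,0.0015,1.3,-1.07,-2.25, 85,0.0113,-0.0191,0.0015,1.3,-1.07,-2.25]'
python3 - <<'E'
from h import *
from station import bot
p,R=cur(bot.get_state()); c=np.array([435.3,198.5,0])
rows(p,R,c+[0,0,100],Rdown(60),5)
E
```

```text
time: 8.25
tool_pos: [454.6, 159.4, 123.0]
tcp_rot: [177.6, -2.1, 55.7]
ft_force: [0.5, -0.1, -0.0]
gripper_width: 72.3
5 rows: shift m [ 0.00441 -0.00759  0.0045 ] turn deg [ 0.5   -0.404 -0.878]
path mid [[447.0, 175.0, 114.0], [444.0, 183.0, 109.0], [439.0, 191.0, 105.0], [435.0, 198.0, 100.0]]
```

```bash
python3 -m inch '[85,0.0044,-0.0076,0.0045,0.5,-0.4,-0.88, 85,0.0044,-0.0076,0.0045,0.5,-0.4,-0.88, 85,0.0044,-0.0076,0.0045,0.5,-0.4,-0.88, 85,0.0044,-0.0076,0.0045,0.5,-0.4,-0.88, 85,0.0044,-0.0076,0.0045,0.5,-0.4,-0.88, 85,0,0,0,0,0,0, 85,0,0,0,0,0,0, 85,0,0,0,0,0,0, 85,0,0,0,0,0,0, 85,0,0,0,0,0,0]'
cat > snap.py <<'E'
from m import *
from station import bot,vision
def snap(nm):
    s=bot.get_state(); d=vision.get_image("wrist"); p,R=cur(s)
    T=np.eye(4);T[:3,:3]=R;T[:3,3]=p; d["pose"]=T@d["hand_eye"]
    np.savez(f"pics/{nm}.npz",**d); cv2.imwrite(f"pics/{nm}.png",d["img"]); print(p.round(1),s["tcp_rot"].round(2),s["gripper_width"].round(1),s["ft_force"].round(1))
    return d,p,R,s
E
python3 - <<'E'
from snap import *
d,p,R,s=snap("w3"); X=cloud(d)[d["range_z"]>0]
q=X[(np.hypot(X[:,0]-435,X[:,1]-198)<45)&(X[:,2]>8)&(X[:,2]<55)]
for lo,hi in((8,20),(20,31),(33,44),(44,52)):
    t=q[(q[:,2]>lo)&(q[:,2]<hi)]; A=np.c_[2*t[:,:2],np.ones(len(t))]; x=np.linalg.lstsq(A,(t[:,:2]**2).sum(1),rcond=None)[0]
    print(lo,hi,len(t),"circle",x[:2].round(1),np.sqrt(x[2]+x[0]**2+x[1]**2).round(1),"mid",((t.min(0)+t.max(0))/2).round(1),(t.max(0)-t.min(0)).round(1))
rows(p,R,np.array([435.3,198.5,3]),Rdown(60),8)
E
```

```text
time: 9.25
tool_pos: [436.4, 197.5, 101.2]
tcp_rot: [179.8, -0.1, 59.9]
ft_force: [-0.3, -0.1, -0.3]
gripper_width: 72.5Traceback (most recent call last):
  File "<stdin>", line 2, in <module>
  File "snap.py", line 6, in snap
    np.savez(f"pics/{nm}.npz",**d); cv2.imwrite(f"pics/{nm}.png",d["img"]); print(p.round(1),s["tcp_rot"].round(2),s["gripper_width"].round(1),s["ft_force"].round(1))
                                                                                                                   ^^^^^^^^^^^^^^^^^^^^^^^^
AttributeError: 'float' object has no attribute 'round'
```

View pics/w3.png

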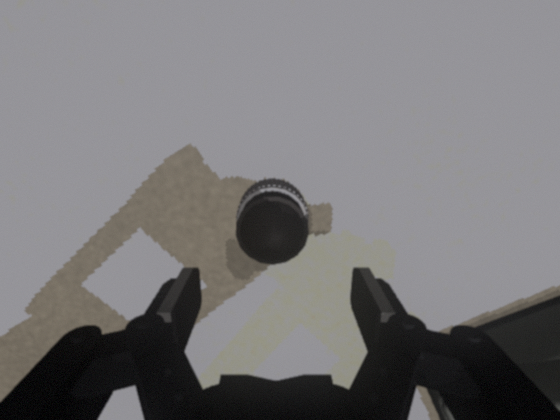

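The cup head at (272,222) is centred between the fingers, whose tips are at about (180,275) and (370,275).

```bash
sed -i 's/s\["gripper_width"\].round(1)/round(s["gripper_width"],1)/' snap.py
python3 - <<'E'
from h import *
from station import bot
d=load("w3"); p,R=cur(bot.get_state()); X=cloud(d)[d["range_z"]>0]
q=X[(np.hypot(X[:,0]-435,X[:,1]-198)<45)&(X[:,2]>8)&(X[:,2]<55)]
for lo,hi in((8,20),(20,31),(33,44),(44,52)):
    t=q[(q[:,2]>lo)&(q[:,2]<hi)]; A=np.c_[2*t[:,:2],np.ones(len(t))]; x=np.linalg.lstsq(A,(t[:,:2]**2).sum(1),rcond=None)[0]
    print(lo,hi,len(t),"circle",x[:2].round(1),np.sqrt(x[2]+x[0]**2+x[1]**2).round(1),"mid",((t.min(0)+t.max(0))/2).round(1),(t.max(0)-t.min(0)).round(1))
rows(p,R,np.array([435.3,198.5,3]),Rdown(60),8)
E
```

```text
8 20 214 circle [435.1 200.3] 26.5 mid [441.5 212.4  14. ] [40.8 30.1 11.9]
20 31 625 circle [435.4 200.8] 25.0 mid [436.7 206.5  25.5] [50.3 41.7 10.9]
33 44 2559 circle [435.5 200.7] 14.7 mid [436.6 202.1  38.5] [44.  44.2 10.9]
44 52 1446 circle [435.5 201. ] 22.1 mid [435.  200.6  47.1] [48.5 48.6  6.3]
8 rows: shift m [ 2.000e-05 -1.800e-04  1.227e-02] turn deg [ 0.018 -0.017 -0.014]
path mid [[436.0, 198.0, 64.0], [436.0, 198.0, 40.0], [435.0, 198.0, 15.0], [435.0, 199.0, 3.0]]
```

```bash
python3 -m inch '[85,0.0003,-0.0003,0.0122,0,0,0, 85,0.0003,-0.0003,0.0122,0,0,0, 85,0.0003,-0.0003,0.0122,0,0,0, 85,0.0003,-0.0003,0.0122,0,0,0, 85,0.0003,-0.0003,0.0122,0,0,0, 85,0.0003,-0.0003,0.0122,0,0,0, 85,0.0003,-0.0003,0.0122,0,0,0, 85,0.0002,-0.0003,0.0122,0,0,0, 30,0,0,0,0,0,0, 30,0,0,0,0,0,0]' 25
python3 -m inch '[30,0,0,0,0,0,0, 30,0,0,0,0,0,0, 30,0,0,0,0,0,0, 85,0,0,0,0,0,0, 85,0,0,0,0,0,0, 85,0,0,0,0,0,0, 85,0,0,0,0,0,8.5, 85,0,0,0,0,0,8.5, 85,0,0,0,0,0,8.5, 85,0,0,0,0,0,8.5]' 25
python3 -m inch '[85,0,0,0,0,0,8, 85,0,0,0,0,0,8, 85,0,0,0,0,0,8, 85,0,0,0,0,0,8, 85,0,0,0,0,0,8, 85,0,0,0,0,0,8, 85,0,0,0,0,0,8, 85,0,0,0,0,0,0, 30,0,0,0,0,0,0, 30,0,0,0,0,0,0]' 25
```

```text
time: 10.3
tool_pos: [435.2, 200.9, 3.0]
tcp_rot: [179.9, -0.1, 59.9]
ft_force: [0.6, -0.1, -1.3]
gripper_width: 51.1
time: 11.3
tool_pos: [435.6, 201.0, 3.5]
tcp_rot: [180.0, -0.2, 25.6]
ft_force: [-0.4, -0.5, 0.0]
gripper_width: 72.4
time: 12.3
tool_pos: [435.7, 201.1, 3.6]
tcp_rot: [-179.9, -0.1, -30.0]
ft_force: [-0.7, 0.7, 0.5]
gripper_width: 51.3
```

```bash
python3 -m inch '[30,0,0,0,0,0,0, 30,0,0,0,0,0,0, 30,0,0,0,0,0,0, 30,0,0,-0.01,0,0,0, 30,0,0,-0.028,0,0,0, 30,0,0,-0.028,0,0,0, 30,0,0,-0.028,0,0,0, 30,0,0,-0.028,0,0,0, 30,0,0,-0.028,0,0,0, 30,0,0,-0.02,0,0,0]' 80
python3 - <<'E'
from snap import *
d,p,R,s=snap("w4")
rows(p,R,np.array([621.3,-54.5,170.]),Rdown(-30),13)
E
```

```text
time: 13.3
tool_pos: [434.9, 200.9, 175.2]
tcp_rot: [-179.8, -0.2, -30.1]
ft_force: [0.5, -0.2, -1.6]
gripper_width: 50.4
[434.9 200.9 175.2] [-179.83   -0.18  -30.06] 50.4 [ 0.5 -0.2 -1.6]
13 rows: shift m [0.02224 0.00983 0.00042] turn deg [-0.013 -0.014 -0.005]
path mid [[492.0, 122.0, 174.0], [535.0, 63.0, 172.0], [578.0, 4.0, 171.0], [621.0, -55.0, 170.0]]
```

```bash
python3 -m inch '[30,0.0222,0.0098,0.0004,0,0,0, 30,0.0222,0.0098,0.0004,0,0,0, 30,0.0222,0.0098,0.0004,0,0,0, 30,0.0222,0.0098,0.0004,0,0,0, 30,0.0222,0.0098,0.0004,0,0,0, 30,0.0222,0.0098,0.0004,0,0,0, 30,0.0222,0.0098,0.0004,0,0,0, 30,0.0222,0.0098,0.0004,0,0,0, 30,0.018,0.008,0,0,0,0, 30,0,0,0,0,0,0]'
python3 - <<'E'
from snap import *
d,p,R,s=snap("w5"); X=cloud(d)[d["range_z"]>0]
q=X[np.hypot(X[:,0]-621,X[:,1]+54.5)<32]
for lo,hi in((119,125),(125,129),(126,134),(134,146),(146,150)):
    t=q[(q[:,2]>lo)&(q[:,2]<hi)]; A=np.c_[2*t[:,:2],np.ones(len(t))]; x=np.linalg.lstsq(A,(t[:,:2]**2).sum(1),rcond=None)[0]
    print(lo,hi,len(t),"circle",x[:2].round(1),np.sqrt(x[2]+x[0]**2+x[1]**2).round(1),"mid",((t.min(0)+t.max(0))/2).round(1),(t.max(0)-t.min(0)).round(1),"max",t[:,2].max().round(1))
rows(p,R,np.array([621.3,-54.5,165.]),Rdown(-30),6)
E
```

```text
time: 14.35
tool_pos: [561.7, 26.0, 169.7]
tcp_rot: [-179.9, -0.1, -30.2]
ft_force: [-0.2, 1.0, -1.0]
gripper_width: 50.0
[561.7  26.  169.7] [-1.7992e+02 -1.2000e-01 -3.0220e+01] 50.0 [-0.2  1.  -1. ]
119 125 1666 circle [621.3 -55.9] 15.2 mid [622.2 -54.2 122. ] [43.8 45.1  6. ] max 125.0
125 129 2304 circle [621.5 -54.2] 20.3 mid [621.6 -54.4 127. ] [45.9 46.   4. ] max 129.0
126 134 2418 circle [621.4 -54.5] 19.4 mid [621.5 -54.4 130. ] [45.5 45.7  8. ] max 134.0
134 146 637 circle [621.5 -54.1] 7.9 mid [621.4 -54.4 140. ] [17.8 18.3 12. ] max 146.0
146 150 546 circle [621.5 -54.2] 4.6 mid [621.5 -54.6 148. ] [13.5 14.5  4. ] max 150.0
6 rows: shift m [0.01533 0.00663 0.00079] turn deg [-0.013 -0.02  -0.037]
path mid [[582.0, -1.0, 168.0], [601.0, -28.0, 167.0], [611.0, -41.0, 166.0], [621.0, -54.0, 165.0]]
```

View pics/w5.png

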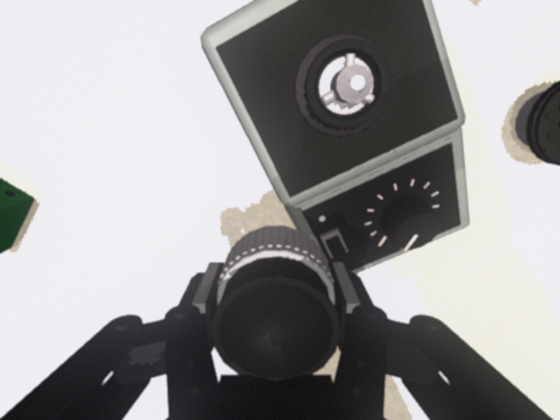

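The stud reads (621.5,-54.4) with its tip near 149–150 mm, and all height bands agree. The cup head is held squarely at (275,310), and the pointer at (413,240) is parallel to the zero mark at (380,240). Now over the stud.

```bash
python3 -m inch '[30,0.0154,0.0066,0.001,0,0,0, 30,0.0154,0.0066,0.001,0,0,0, 30,0.0154,0.0066,0.001,0,0,0, 30,0.0154,0.0066,0.001,0,0,0, 30,0.0154,0.0066,0.001,0,0,0, 30,0.0154,0.0066,0.003,0,0,0, 30,0,0,0,0,0,0, 30,0,0,0,0,0,0, 30,0,0,0,0,0,0, 30,0,0,0,0,0,0]'
python3 - <<'E'
from snap import *
s=bot.get_state(); p,R=cur(s); print(p,s["tcp_rot"],s["ft_force"])
rows(p,R,np.array([621.5,-54.4,140.]),Rdown(-30),10)
E
```

```text
time: 15.4
tool_pos: [620.7, -51.9, 162.5]
tcp_rot: [-179.9, -0.1, -30.0]
ft_force: [-0.8, -0.6, -1.7]
gripper_width: 50.1
[620.69985059 -51.91639253 162.52417936] [-1.79875478e+02 -1.01215191e-01 -3.00467886e+01] [-0.81237166 -0.62016677 -1.73303737]
10 rows: shift m [0.00019 0.00018 0.00225] turn deg [-0.012 -0.01  -0.005]
path mid [[621.0, -53.0, 156.0], [621.0, -53.0, 149.0], [621.0, -54.0, 145.0], [622.0, -54.0, 140.0]]
```

```bash
python3 - <<'E'
from snap import *
for i in range(6):
    s=bot.get_state(); print(s["time"],s["tool_pos"].round(2),s["joint_positions"].round(3)); vision.get_image("top")
E
```

```text
15.4 [620.7  -51.92 162.52] [-1.27820e+01  2.08980e+01  8.52380e+01  9.30000e-02  7.37300e+01
  1.07239e+02]
15.45 [620.76 -51.9  162.62] [-1.27780e+01  2.08920e+01  8.52350e+01  9.00000e-02  7.37270e+01
  1.07239e+02]
15.5 [620.8  -51.95 162.66] [-1.27790e+01  2.08910e+01  8.52310e+01  8.50000e-02  7.37240e+01
  1.07237e+02]
15.55 [620.86 -52.01 162.72] [-1.2783e+01  2.0890e+01  8.5225e+01  8.4000e-02  7.3724e+01  1.0724e+02]
15.6 [620.92 -52.08 162.73] [-1.2787e+01  2.0893e+01  8.5219e+01  8.4000e-02  7.3721e+01  1.0724e+02]
15.65 [620.94 -52.17 162.72] [-1.27950e+01  2.08990e+01  8.52130e+01  8.30000e-02  7.37230e+01
  1.07238e+02]
```

```bash
python3 - <<'E'
from h import *
p=np.array([200.284,-538.993,231.282]);R=Rdown(20.386)
def go(n,d,w,lab=None):
    global p,R
    for _ in range(n):
        p=p+R@(np.array(d)*1000.); R=R@Ro.from_rotvec(np.radians(w)).as_matrix()
    if lab: print(lab,p.round(2),Ro.from_matrix(R).as_euler("xyz",degrees=True).round(2))
Z=[0,0,0]
go(10,[.0215,-.0283,-.0062],[0,0,1.9],"m 352.3 -217.8 293.4")
go(6,[.0215,-.0283,-.0062],[0,0,1.9],"m 489.6 -58.5 330.1")
go(10,[-.0017,.0006,.0199],[.62,1.92,2.4],"m 503.6 -58 131.7")
go(8,[0,0,.0055],Z,"m 517.5 -59.4 90.0")
go(6,Z,[0,0,-7]);go(3,Z,[0,0,-5]);go(1,Z,[0,0,-4]);go(2,Z,[0,0,-3],"m 519.0 -56.9 90.6")
go(5,[0,0,-.012],Z,"m 498.7 -56.8 147.8")
go(10,[.0113,-.0191,.0015],[1.3,-1.07,-2.25],"m 454.6 159.4 123")
go(5,[.0044,-.0076,.0045],[.5,-.4,-.88],"m 436.4 197.5 101.2")
go(7,[.0003,-.0003,.0122],Z);go(1,[.0002,-.0003,.0122],Z,"m 435.2 200.9 3.0")
go(4,Z,[0,0,8.5]);go(7,Z,[0,0,8],"m 435.7 201.1 3.6")
go(1,[0,0,-.01],Z);go(5,[0,0,-.028],Z);go(1,[0,0,-.02],Z,"m 434.9 200.9 175.2")
go(8,[.0222,.0098,.0004],Z);go(1,[.018,.008,0],Z,"m 561.7 26.0 169.7")
go(5,[.0154,.0066,.001],Z);go(1,[.0154,.0066,.003],Z,"m 620.9 -52.1 162.7")
np.savez("cmd.npz",p=p,R=R)
E
```

```text
m 352.3 -217.8 293.4 [ 351.98 -219.37  293.28] [180.     0.     1.39]
m 489.6 -58.5 330.1 [490.5  -57.69 330.48] [180.     0.   -10.01]
m 503.6 -58 131.7 [504.02 -57.11 132.15] [-169.66  -17.25  -35.83]
m 517.5 -59.4 90.0 [519.05 -58.22  90.81] [-169.66  -17.25  -35.83]
m 519.0 -56.9 90.6 [519.05 -58.22  90.81] [167.63 -15.88  34.47]
m 498.7 -56.8 147.8 [498.56 -56.7  147.18] [167.63 -15.88  34.47]
m 454.6 159.4 123 [455.33 158.58 123.96] [177.46  -2.22  55.56]
m 436.4 197.5 101.2 [436.09 197.73 100.95] [ 1.7987e+02 -1.2000e-01  5.9910e+01]
m 435.2 200.9 3.0 [435.45 200.99   3.35] [ 1.7987e+02 -1.2000e-01  5.9910e+01]
m 435.7 201.1 3.6 [435.45 200.99   3.35] [-1.7988e+02 -1.3000e-01 -3.0090e+01]
m 434.9 200.9 175.2 [434.95 200.87 173.35] [-1.7988e+02 -1.3000e-01 -3.0090e+01]
m 561.7 26.0 169.7 [560.89  28.06 170.4 ] [-1.7988e+02 -1.3000e-01 -3.0090e+01]
m 620.9 -52.1 162.7 [621.02 -52.52 162.52] [-1.7988e+02 -1.3000e-01 -3.0090e+01]
```

The measured pose settles onto the commanded one, so it can be trusted. I'll correct by +0.5 and −1.9 mm in world axes and lower onto the cone.

```bash
python3 -m inch '[30,0.0007,0.0007,0,0,0,0, 30,0.0007,0.0007,0,0,0,0, 30,0,0,0.003,0,0,0, 30,0,0,0.003,0,0,0, 30,0,0,0.003,0,0,0, 30,0,0,0.003,0,0,0, 30,0,0,0.003,0,0,0, 30,0,0,0.003,0,0,0, 30,0,0,0,0,0,0, 30,0,0,0,0,0,0]' 80
python3 - <<'E'
from snap import *
s=bot.get_state(); print(s["tool_pos"],s["tcp_rot"],s["ft_force"],s["torque"])
E
```

```text
time: 16.7
tool_pos: [621.5, -54.4, 144.4]
tcp_rot: [-179.9, -0.1, -30.1]
ft_force: [-0.2, -0.2, -2.5]
gripper_width: 50.1
[621.53631077 -54.39880964 144.38639226] [-1.79882780e+02 -1.09351641e-01 -3.00870378e+01] [-0.20470878 -0.17065639 -2.53881109] [-7.45329391e-05 -3.64611026e-02  7.37331153e-03]
```

There's no lateral force with the underside 8 mm below the tip, so it is over the post. Lowering to the pins.

```bash
python3 -m inch '[30,0,0,0.002,0,0,0, 30,0,0,0.002,0,0,0, 30,0,0,0.002,0,0,0, 30,0,0,0.002,0,0,0, 30,0,0,0.002,0,0,0, 30,0,0,0.001,0,0,0, 30,0,0,0,0,0,0, 30,0,0,0,0,0,0, 30,0,0,0,0,0,0, 30,0,0,0,0,0,0]' 80
python3 - <<'E'
from snap import *
s=bot.get_state(); print(s["tool_pos"],s["tcp_rot"],s["ft_force"],s["torque"])
E
```

```text
time: 17.7
tool_pos: [621.6, -54.4, 133.6]
tcp_rot: [-179.9, -0.1, -30.1]
ft_force: [0.9, 0.4, 0.4]
gripper_width: 50.1
[621.62104478 -54.3756809  133.61352918] [-1.79874524e+02 -1.25907201e-01 -3.00871309e+01] [0.85847964 0.44321532 0.36257141] [ 0.09868491  0.03977216 -0.04268048]
```

```bash
python3 -m inch '[30,0,0,0.001,0,0,0, 30,0,0,0.001,0,0,0, 30,0,0,0,0,0,0, 30,0,0,0,0,0,-4, 30,0,0,0,0,0,-4, 30,0,0,0,0,0,-4, 30,0,0,0,0,0,-4, 30,0,0,0,0,0,-4, 30,0,0,0,0,0,-4, 30,0,0,0,0,0,-4]' 80
python3 - <<'E'
from snap import *
s=bot.get_state(); print(s["tool_pos"],s["tcp_rot"],s["ft_force"],s["torque"])
E
```

```text
time: 18.7
tool_pos: [621.9, -54.2, 132.8]
tcp_rot: [-179.9, -0.2, -2.0]
ft_force: [-2.9, 1.1, 4.8]
gripper_width: 50.4
[621.89061338 -54.15667922 132.79948008] [-179.92007091   -0.20961722   -1.97277016] [-2.85230562  1.09032601  4.83147822] [ 0.23957045  0.57562161 -0.35271303]
```

```bash
for i in 1; do python3 -m inch '[30,0,0,0.001,0,0,0, 30,0,0,0.001,0,0,-3, 30,0,0,0,0,0,-3, 30,0,0,0,0,0,-3, 30,0,0,0,0,0,-3, 30,0,0,0,0,0,-3, 30,0,0,0,0,0,-3, 30,0,0,0,0,0,-3, 30,0,0,0,0,0,-3, 30,0,0,0,0,0,0]' 80; done
python3 -c "
from station import bot
s=bot.get_state(); print(s['torque'],s['tool_pos'])"
```

```text
time: 19.7
tool_pos: [622.1, -54.2, 132.5]
tcp_rot: [180.0, -0.2, 21.9]
ft_force: [-5.9, 2.8, 11.8]
gripper_width: 50.1
[ 0.33644028  1.01839639 -0.26874092] [622.0718572  -54.16662169 132.52761959]
```

```bash
python3 -m inch '[30,0,0,0,0,0,-3, 30,0,0,0,0,0,-3, 30,0,0,0,0,0,-3, 30,0,0,0,0,0,-3, 30,0,0,0,0,0,-3, 30,0,0,0,0,0,-3, 30,0,0,0,0,0,-3, 30,0,0,0,0,0,-3, 30,0,0,0,0,0,-3, 30,0,0,0,0,0,0]' 80
python3 -c "
from station import bot
s=bot.get_state(); print(s['torque'],s['tool_pos'])"
```

```text
time: 20.7
tool_pos: [622.0, -54.1, 132.6]
tcp_rot: [179.9, -0.2, 48.9]
ft_force: [-4.9, 2.3, 11.6]
gripper_width: 50.3
[ 0.35099998  1.04480981 -0.24612964] [622.04634343 -54.07634468 132.55222257]
```

```bash
python3 -m inch '[30,0,0,0,0,0,-3, 30,0,0,0,0,0,-3, 30,0,0,0,0,0,-3, 30,0,0,0,0,0,-3, 30,0,0,0,0,0,-3, 30,0,0,0,0,0,-3, 30,0,0,0,0,0,-3, 30,0,0,0,0,0,-3, 30,0,0,0,0,0,-3, 30,0,0,0,0,0,0]' 80
python3 -c "
from station import bot
s=bot.get_state(); print(s['torque'],s['tool_pos'])"
```

```text
time: 21.7
tool_pos: [622.0, -54.1, 132.5]
tcp_rot: [179.8, -0.1, 75.9]
ft_force: [-5.7, 2.4, 12.2]
gripper_width: 49.9
[ 0.41575108  1.0442846  -0.25356288] [621.96496902 -54.07814857 132.53792683]
```

```bash
python3 -m inch '[30,0,0,0,0,0,-3, 30,0,0,0,0,0,-3, 30,0,0,0,0,0,-3, 30,0,0,0,0,0,-3, 30,0,0,0,0,0,-3, 30,0,0,0,0,0,-3, 30,0,0,0,0,0,-3, 30,0,0,0,0,0,0, 30,0,0,0,0,0,0, 30,0,0,0,0,0,0]' 80
python3 -c "
from station import bot
s=bot.get_state(); print(s['torque'],s['tool_pos'],s['joint_positions'])"
```

```text
time: 22.7
tool_pos: [621.9, -54.1, 132.5]
tcp_rot: [179.8, -0.0, 96.9]
ft_force: [-6.3, 2.7, 11.5]
gripper_width: 50.2
[ 0.39367421  1.09243166 -0.26384164] [621.90063471 -54.07351346 132.49636865] [-12.96478843  22.81887015  86.43679949   0.12108893  70.5443575
 -19.88934324]
```

127° turned without the drop. The torque has stayed at about −0.26 N·m, close to the stud's own drag of 0.3, and there is a lateral force fixed in world axes at (−6, 2.7) N. That suggests the head is half-caught and dragging the stud round. I'll unload it, recentre, and turn the other way.

```bash
python3 -m inch '[30,0.0004,-0.0008,-0.002,0,0,0, 30,0,0,0,0,0,0, 30,0,0,0,0,0,0, 30,0,0,0,0,0,0, 30,0,0,0,0,0,0, 30,0,0,0,0,0,0, 30,0,0,0,0,0,0, 30,0,0,0,0,0,0, 30,0,0,0,0,0,0, 30,0,0,0,0,0,0]' 80
python3 -c "
from station import bot
s=bot.get_state(); print(s['torque'],s['tool_pos'],s['ft_force'])"
python3 -m inch '[30,0,0,0,0,0,2, 30,0,0,0,0,0,2, 30,0,0,0,0,0,2, 30,0,0,0,0,0,2, 30,0,0,0,0,0,0, 30,0,0,0,0,0,0, 30,0,0,0,0,0,0, 30,0,0,0,0,0,0, 30,0,0,0,0,0,0, 30,0,0,0,0,0,0]' 80
python3 -c "
from station import bot
s=bot.get_state(); print(s['torque'],s['tool_pos'],s['ft_force'])"
```

```text
time: 23.7
tool_pos: [621.7, -54.1, 132.9]
tcp_rot: [179.7, 0.0, 96.9]
ft_force: [-1.3, 1.4, 6.7]
gripper_width: 50.4
[ 0.20348176  0.24107958 -0.14579864] [621.68176678 -54.11674852 132.90222068] [-1.33476381  1.39464229  6.69796136]
time: 24.7
tool_pos: [620.6, -54.0, 131.2]
tcp_rot: [179.9, -0.1, 88.9]
ft_force: [1.2, -0.3, -1.8]
gripper_width: 50.1
[-0.04100285 -0.12177885 -0.04204335] [620.62673677 -54.04286895 131.20026313] [ 1.20193982 -0.27181626 -1.76379965]
```

The head dropped: z is at the command and the contact force is gone. Now lowering onto the boot in stages.

```bash
python3 -m inch '[30,0,0,0.001,0,0,0, 30,0,0,0.001,0,0,0, 30,0,0,0.001,0,0,0, 30,0,0,0.001,0,0,0, 30,0,0,0,0,0,0, 30,0,0,0,0,0,0, 30,0,0,0,0,0,0, 30,0,0,0,0,0,0, 30,0,0,0,0,0,0, 30,0,0,0,0,0,0]' 80
python3 -c "
from station import bot
s=bot.get_state(); print(s['torque'],s['tool_pos'],s['ft_force'])"
```

```text
time: 25.7
tool_pos: [620.7, -54.1, 128.0]
tcp_rot: [179.8, -0.0, 88.9]
ft_force: [-2.4, -0.3, 4.6]
gripper_width: 50.3
[ 1.13312173e-01  5.48829461e-01 -4.89448938e-04] [620.69394588 -54.06020484 127.96366788] [-2.44529982 -0.27715789  4.57653954]
```

```bash
python3 -m inch '[30,0,0,0.001,0,0,0, 30,0,0,0.001,0,0,0, 30,0,0,0.001,0,0,0, 30,0,0,0.001,0,0,0, 30,0,0,0.001,0,0,0, 30,0,0,0,0,0,0, 30,0,0,0,0,0,0, 30,0,0,0,0,0,0, 30,0,0,0,0,0,0, 30,0,0,0,0,0,0]' 80
python3 -c "
from station import bot
s=bot.get_state(); print(s['torque'],s['tool_pos'],s['ft_force'])"
python3 -m inch '[30,0,0,0.001,0,0,0, 30,0,0,0.001,0,0,0, 30,0,0,0.001,0,0,0, 30,0,0,0,0,0,0, 30,0,0,0,0,0,0, 30,0,0,0,0,0,0, 30,0,0,0,0,0,0, 30,0,0,0,0,0,0, 30,0,0,0,0,0,0, 30,0,0,0,0,0,0]' 80
python3 -c "
from station import bot
s=bot.get_state(); print(s['torque'],s['tool_pos'],s['ft_force'])"
```

```text
time: 26.7
tool_pos: [620.8, -54.1, 125.9]
tcp_rot: [179.8, -0.0, 88.9]
ft_force: [-7.7, 1.4, 16.9]
gripper_width: 50.2
[ 0.29990057  1.640831   -0.01490534] [620.78948099 -54.08694626 125.8968903 ] [-7.72323799  1.3570721  16.85599135]
time: 27.7
tool_pos: [620.8, -54.1, 125.7]
tcp_rot: [179.8, -0.0, 88.9]
ft_force: [-14.3, 1.7, 28.3]
gripper_width: 50.0
[ 0.46672607  2.67116503 -0.02533941] [620.83440416 -54.05173321 125.70185734] [-14.30178351   1.70550531  28.31520886]
```

The stop is hard at z=125.7, so the underside is at about 122.3 against the seat at 122. I'll relieve the side load by shifting 1.2 mm in −x, then check visually.

```bash
python3 -m inch '[30,0,-0.0006,0,0,0,0, 30,0,-0.0006,0,0,0,0, 30,0,0,0,0,0,0, 30,0,0,0,0,0,0, 30,0,0,0,0,0,0, 30,0,0,0,0,0,0, 30,0,0,0,0,0,0, 30,0,0,0,0,0,0, 30,0,0,0,0,0,0, 30,0,0,0,0,0,0]' 80
python3 - <<'E'
from snap import *
s=bot.get_state(); print(s['torque'],s['tool_pos'],s['ft_force'],s['tcp_rot'])
d=vision.get_image("scene"); P=d["pose"]
c=np.linalg.inv(P)@np.array([600,-55,115,1]); u,v=d["fx"]*c[0]/c[2]+d["cx"],d["fy"]*c[1]/c[2]+d["cy"]; print(u,v)
u,v=int(u),int(v); im=d["img"][max(v-55,0):v+55,max(u-70,0):u+70]
cv2.imwrite("pics/sc2.png",cv2.convertScaleAbs(cv2.resize(im,None,fx=5,fy=5,interpolation=cv2.INTER_CUBIC),alpha=1.5))
E
```

```text
time: 28.7
tool_pos: [620.8, -54.1, 125.8]
tcp_rot: [179.7, -0.0, 88.9]
ft_force: [-9.6, 2.0, 25.6]
gripper_width: 50.2
[ 0.37356598  2.11734403 -0.02448739] [620.82988116 -54.08918204 125.75289705] [-9.56831862  2.04923177 25.58113655] [ 1.79653805e+02 -5.94819031e-03  8.89393502e+01]
258.67351383499243 215.38798812221916
```

View pics/sc2.png

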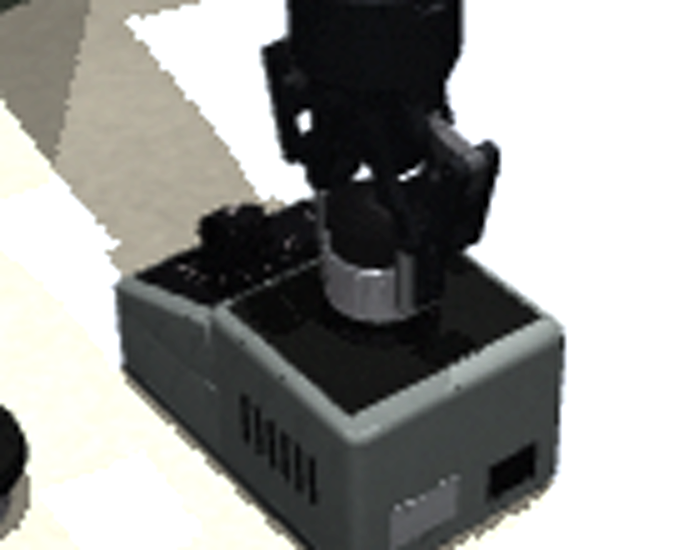

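It is seated upright and the knob is untouched. A small wiggle under load will confirm there is no stiction holding it short of home.

```bash
python3 -m inch '[30,0,-0.0006,0,0,0,0, 30,0,-0.0006,0,0,0,1.5, 30,0,0,0,0,0,-1.5, 30,0,0,0,0,0,-1.5, 30,0,0,0,0,0,1.5, 30,0,0,0.0005,0,0,0, 30,0,0,0,0,0,0, 30,0,0,0,0,0,0, 30,0,0,0,0,0,0, 30,0,0,0,0,0,0]' 80
python3 - <<'E'
from snap import *
s=bot.get_state(); print(s['torque'],s['tool_pos'],s['ft_force'],s['tcp_rot'])
d=vision.get_image("top"); X=cloud(d); z=X[...,2]; ok=d["range_z"]>0
for n,(y0,y1,x0,x1),lo in (("plat",(205,260,355,405),30),("micro",(100,190,335,435),20),("tube",(110,195,120,190),20)):
    m=ok[y0:y1,x0:x1]&(z[y0:y1,x0:x1]>lo)&(z[y0:y1,x0:x1]<95); print(n,X[y0:y1,x0:x1][m].mean(0).round(1))
    c=cloud(load("top1"))[y0:y1,x0:x1]; m=(c[...,2]>lo)&(c[...,2]<95); print("  was",c[m].mean(0).round(1))
E
```

```text
time: 29.75
tool_pos: [621.8, -54.5, 125.8]
tcp_rot: [179.3, 0.0, 88.9]
ft_force: [-6.0, 1.6, 23.9]
gripper_width: 50.1
[0.27167368 1.37832973 0.0637152 ] [621.80930109 -54.52066318 125.82229417] [-5.97329754  1.57060054 23.90612387] [1.79348574e+02 4.18606314e-02 8.89356320e+01]
plat [ 493.6 -227.7   42.7]
  was [ 493.7 -227.8   42.7]
micro [ 709.5 -274.4   28.4]
  was [ 708.9 -268.9   28.2]
tube [725.4 296.5  52.5]
  was [725.1 296.4  52.4]
```

The forces are good and the racks and platform head look unmoved. The tool has leaned 0.65° in x, though, so I'll square it with a small turn about tool x while still pressing.

```bash
python3 -m inch '[30,0,0,0,0.4,0,0, 30,0,0,0,0.4,0,0, 30,0,0,0,0,0,0, 30,0,0,0,0,0,0, 30,0,0,0,0,0,0, 30,0,0,0,0,0,0, 30,0,0,0,0,0,0, 30,0,0,0,0,0,0, 30,0,0,0,0,0,0, 30,0,0,0,0,0,0]' 80
python3 - <<'E'
from snap import *
s=bot.get_state(); print(s['torque'],s['tool_pos'],s['ft_force'],s['tcp_rot'],s['joint_positions'].round(2))
a=load("scene1")["img"]; d=vision.get_image("scene"); b=d["img"]
for n,lo,hi in (("yellow",(20,100,60),(35,255,255)),("green",(45,100,30),(80,255,255))):
    for im in (a,b):
        m=cv2.inRange(cv2.cvtColor(im,cv2.COLOR_BGR2HSV),lo,hi); M=cv2.moments(m,True); print(n,M["m00"],M["m10"]/M["m00"],M["m01"]/M["m00"])
np.savez("pics/scene3.npz",**d)
E
```

```text
time: 30.8
tool_pos: [621.9, -54.5, 125.8]
tcp_rot: [-179.9, 0.0, 88.9]
ft_force: [-6.1, 2.2, 23.8]
gripper_width: 50.2
[0.33681233 1.1097633  0.06457911] [621.88835011 -54.52725294 125.78942727] [-6.09364727  2.15831802 23.78154738] [-1.79870803e+02  4.36255155e-02  8.89402284e+01] [-1.291e+01  2.346e+01  8.641e+01 -7.000e-02  7.025e+01 -1.183e+01]
yellow 3706.0 220.61521856449002 298.58985429034
yellow 3338.0 214.8615937687238 325.0281605751947
green 1124.0 383.27313167259786 210.94483985765123
green 1151.0 383.1120764552563 210.9635099913119
```

```bash
python3 - <<'E'
from snap import *
def rim(d,p,R):
    C=cloud(d); C=C[d["range_z"]>0]; L=(C-p)@R   # tool frame; z negative = above TCP
    q=L[(np.hypot(L[:,0],L[:,1])<25)&(np.hypot(L[:,0],L[:,1])>19)&(L[:,0]>0)&(L[:,2]<-38)&(L[:,2]>-52)]
    print("rim above tcp: n",len(q),np.percentile(-q[:,2],[50,90,97]).round(1))
d=load("w5"); T=d["pose"]@np.linalg.inv(d["hand_eye"]); rim(d,T[:3,3],T[:3,:3])
d,p,R,s=snap("w6"); rim(d,p,R)
X=cloud(d)[d["range_z"]>0]; q=X[(abs(X[:,0]-622)<50)&(abs(X[:,1]+54)<55)&(X[:,2]<116)&(X[:,2]>105)]; print("deck",len(q),np.median(q[:,2]))
for n in ("scene1","scene3"):
    m=cv2.inRange(cv2.cvtColor(load(n)["img"][265:],cv2.COLOR_BGR2HSV),(20,100,60),(35,255,255)); M=cv2.moments(m,True); print(M["m00"],M["m10"]/M["m00"],M["m01"]/M["m00"])
E
```

```text
rim above tcp: n 2335 [43.8 44.7 45.1]
[621.9 -54.5 125.8] [-1.7987e+02  4.0000e-02  8.8940e+01] 50.2 [-5.3  2.  23.3]
rim above tcp: n 2319 [44.  44.9 45.2]
deck 17060 111.12912565409158
3294.0 214.80085003035822 60.023982999392835
3338.0 214.8615937687238 60.028160575194725
```

View pics/w6.png

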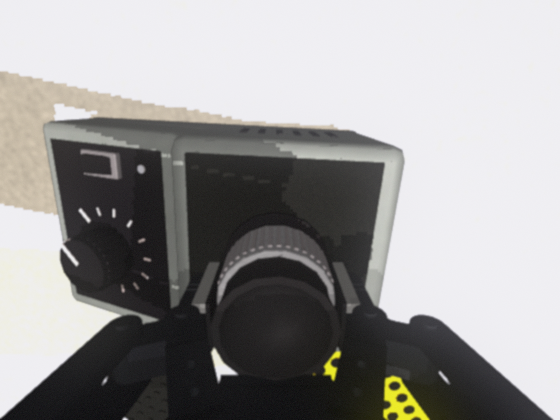

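The rim is 59.6 mm above the deck (60 expected when home) and the grip hasn't slipped. The pointer at (68,255) is parallel to the first long mark at (85,215), and the racks haven't moved. Handing in.

```bash
python3 -c "
from station import bot,job
print(bot.get_state()['time'],bot.get_state()['ft_force']); print(job.job_done())"
```

```text
30.9 [-6.28818752  1.99595963 23.03255232]
the job is handed in; nothing more can be done
None
```

The changeover is done and handed in at 30.9 s, with the cup head held pressed home at about 25 N. `job_done` gave no verdict.

- **Knob:** I turned it anticlockwise past the point where it met its zero stop, letting the grip slip. The pointer read 133–135°, against the zero mark at 135–137°, and it still lined up in the last picture.
- **Cup head:** I centred it with two squeezes at right angles, lifted it and put it over the stud. 127° of anticlockwise turning gave no drop. It was half-caught, probably dragging the stud round, so the stud may not be at its original angle. After I eased the load, shifted it about 0.8 mm and turned it 8° back, it dropped over the pins.
- **Last checks on seating:**
  - It came to a hard stop with the underside at about 122.4 mm by arm reading (seat 122).
  - The rim is 59.6 mm above the deck by camera (60 when home).
  - The head has not slipped in the grip, and the tool is square to within 0.2°.
- **Disagreements:**
  - First contact with the pins was only about 7.9 mm above the final stop, where 9 mm was expected.
  - A side load of about 6 N remains on the tool.
- **Other items:** The platform head and both racks had not moved. The top camera first showed the microtube rack 5 mm off, probably because the arm hid part of it. The scene camera agreed with the first picture to 0.1 pixel.

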